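# Put the desk-repair parts back on their outlines

## Robot

A 6-joint arm with a two-finger parallel gripper is mounted at the origin on the work surface. World frame = base frame: x ahead of the robot, y to its left, z up, the work surface at z = 0. Lengths are in m, angles in rad, forces in N, time in s.
With the tool pointing down it reaches from about 0.375 to 0.9 m from the base axis. Payload 3.1 kg.
Tool frame: the origin (TCP) lies at the centre of the arm's flange, where the gripper is bolted on; the fingertips stand 173 mm ahead of it and the grasp point (between the pads) lies 155 mm ahead of it; z points along the fingers, x is the direction in which the jaws open and shut, and the axes are right-handed (so a half turn about z gives the same grasp; the last joint's range is limited). The gripper opens to 85 mm and grips with 20 to 120 N. Pads are 22 mm wide; open, the fingers measure 114 mm over their backs; the gripper's body (76 mm by 85 mm) begins 54 mm behind the grasp point. The pads swing forward as they close: fully open they stand 13 mm farther back than shut.
Start: joints at [-1.306, 0.527, 1.433, -0, 1.181, -0.178], TCP at [0.268, -0.565, 0.405] pointing down, gripper open.
Joint ranges: [-3.08, 3.08], [-0.75, 2.2], [0.22, 2.44], [-1.43, 4.57], [0, 2.65], [-2.85, 2.85]. Speed limits (rad/s): [2.79, 2.79, 3.14, 3.14, 3.14, 3.14].

## Interface

Orientations are given as a unit quaternion [x, y, z, w].
In Python, from station import manip gives the robot as it stands.
- The arm moves only by the shell command python3 -m jog 'ROWS' [OPENING] [FORCE]. ROWS is JSON, a list that holds one entry, the list of rows, each a list of 4 numbers: the shift along the world's x, y, z in mm, then the turn about the world's z in degrees. A call has exactly 8 rows; each row shifts and turns the commanded pose from where the row before left it; what a row does not reach is not made up. A row lasts 1/8 s, in which the tool goes at most 62.5 mm and 10.7 degrees, less where a joint would pass 70% of its speed; a pose out of reach is approached as far as the arm can. A call is refused whole if a number of a shift passes 62.5 or a number of a turn 10.7, either way. A call with a gripper value outside its range is refused whole. OPENING is the opening in per cent of the stroke, from 0 (shut) to 100 (fully open), set as the call begins (- or left out, the last holds). The fingers move at their own pace and stop on an object; FORCE is the grip in N (left out, the last holds). Time passes only in rows, so rows that do not move let the fingers close, or fill a call up. It gives the time, the measured TCP pose, the force and the opening at its end, in the units of the state.
- manip.sense(): the state, without advancing time (a new reading comes with each control period).
- manip.snapshot(name): name is "scene" or "top"; returns the picture (384x512x3 uint8, red, green, blue); there is no depth.
- manip.camera_info(name): a dict with "fx", "fy", "cx", "cy" (pixels), "R" (3x3) and "t" (3): a world point X has camera coordinates R X + t. Camera axes: x right, y down, z forward; pixel columns grow to the right and rows downward; lengths in m; the calibration is good to about 2 mm. A picture is of the moment at which its call begins. camera_info takes no time and is no camera call.
- manip.sign_off(): hands the job in, once; it reports no verdict.
The state is a dict: "t": time; "q": joint angles; "qd": joint speeds; "tau": joint torques, N m; "tcp_pos": TCP position; "tool_rot": TCP orientation; "force": force on the tool from outside, world axes, zero at the start; "ft_torque": the same for the moment, N m; "finger_gap": opening from 0.0 (shut) to 1.0 (fully open).
Only numpy, scipy, OpenCV 4.12 (cv2) and the standard library are available. Lean on these libraries where they do the work, as an engineer would, in place of code of your own. Each camera call takes 0.05 s, during which the arm holds its last target. There are 200 camera calls.

## Task

The school-desk repair kit has been left scattered: put each of the four parts (long green shoe, short green shoe, levelling foot, T-handle key) back on the board that shows its own black outline, lying flat, centred on the outline and lined up with it. The levelling foot stands on its round base with the stud up, and the key lies with its handle over the handle of its outline. Let go of everything, and leave the screw dish, tape roll, cordless driver and board eraser where they are.

Things in the scene. Friction and masses are not known exactly. Their poses are not given: they have to be found in the camera images.
- long_shoe_center (a point): the long green plastic desk-foot shoe, a block with rounded ends, 100 mm long (along its y), 36 mm wide (x), 30 mm high, loose, about 80 g. This point is its centre, 15 mm above its underside. It is the same turned half round.
- short_shoe_center (a point): the short green plastic desk-foot shoe, same shape and colour as the long one but only 60 mm long (along its y), 36 mm wide (x), 30 mm high, loose, about 50 g. This point is its centre, 15 mm above its underside. It is the same turned half round.
- foot_center (a point): the levelling foot, loose, about 70 g: a black round rubber base, 44 mm across and 14 mm high, with an upright steel stud, 12 mm across, from the base to 54 mm above its underside. This point is on the axis of the stud, half-way up, 27 mm above the underside; z is up along the stud.
- key_center (a point): the T-handle key lying flat, loose, about 100 g: a steel shank of 10 x 10 mm section along its y, with a black handle bar across one end (70 mm along x, 18 mm along y, 16 mm high, its middle 46 mm to the -y side of this point). The shank reaches from the handle to 60 mm on the +y side. This point is in the middle of the shank's section, at the balance point, 5 mm above the underside.
- key_tip (a point): a point on the key's shank, 5 mm short of its free end, 55 mm to +y of key_center, 5 mm above the underside.
- board_long_mark (a point): a flat pale grey-white board, 96 x 130 mm and 4 mm thick, fixed to the desk, bearing the long shoe's outline (36 x 100 mm with rounded ends, long along y) printed in black. This point is the middle of the outline and of the board, on its top face; y runs along the board's long side, z up.
- board_short_mark (a point): a flat pale grey-white board, 96 x 130 mm and 4 mm thick, fixed to the desk, bearing the short shoe's outline (36 x 60 mm with rounded ends, long along y) printed in black. This point is the middle of the outline and of the board, on its top face; y runs along the board's long side, z up.
- board_foot_mark (a point): a flat pale grey-white board, 96 x 130 mm and 4 mm thick, fixed to the desk, bearing the levelling foot's outline (a disc 44 mm across) printed in black. This point is the middle of the outline and of the board, on its top face; y runs along the board's long side, z up.
- board_key_mark (a point): a flat pale grey-white board, 96 x 130 mm and 4 mm thick, fixed to the desk, bearing the key's T-shaped outline (handle bar 70 x 18 mm, its middle 46 mm to the -y side; 10 mm wide shank to 60 mm on the +y side; key_center belongs over this point) printed in black. This point is the middle of the outline and of the board, on its top face; y runs along the board's long side, z up.
- board_key_tip (a point): the point on the key's outline where key_tip belongs, 55 mm to +y of board_key_mark, on the board's top face.
- screw_dish: bystander: loose round aluminium dish of screws, 90 mm across, 22 mm high; origin at the centre of its underside.
- tape_roll: bystander: loose roll of tan tape lying flat, 96 mm across, 24 mm high; origin at the centre of its underside.
- driver: bystander: loose cordless driver lying on its side, black with a green grip, about 220 x 225 mm, 50 mm high; origin under its motor housing, which runs along y; grip and battery reach 168 mm to -x.
- eraser: bystander: loose chalkboard eraser, wooden back on grey felt, 55 x 130 mm (long along y), 36 mm high; origin at the centre of its underside.
There are look-alikes about, which are no part of the job. Leave any white look-alike of the part that bears long_shoe_center alone.

How it is judged:
At the end, for the whole second after the job is handed in: Each part rests at rest, flat (within 0.15 rad and 6 mm) on its own board, its centre within 15 mm of the middle of its outline; shoes and key lined up within 0.26 rad, and the key's tip within 25 mm of its place (handle at the right end) (horizontal distance between long_shoe_center and board_long_mark below 0.015 m and height (world z) of each of long_shoe_center, short_shoe_center below 0.025 m and angle between each of long_shoe_center, short_shoe_center, foot_center, key_center's own z axis and vertical below 0.15 rad and angle between the y axis of long_shoe_center and the y axis of board_long_mark, either way round below 0.26 rad and linear speed of each of long_shoe, short_shoe, foot, key below 0.02 m/s and horizontal distance between short_shoe_center and board_short_mark below 0.015 m and angle between the y axis of short_shoe_center and the y axis of board_short_mark, either way round below 0.26 rad and horizontal distance between foot_center and board_foot_mark below 0.015 m and height (world z) of foot_center below 0.037 m and horizontal distance between key_center and board_key_mark below 0.015 m and height (world z) of key_center below 0.015 m and angle between the y axis of key_center and the y axis of board_key_mark, either way round below 0.26 rad and horizontal distance between key_tip and board_key_tip below 0.025 m); the robot touches nothing.
It fails at once if the screw dish is pushed more than 30 mm from where it was (distance of screw_dish from where it was at the start of the episode above 0.03 m).
It fails at once if the tape roll is pushed more than 30 mm from where it was (distance of tape_roll from where it was at the start of the episode above 0.03 m).
It fails at once if the driver is pushed more than 30 mm from where it was (distance of driver from where it was at the start of the episode above 0.03 m).
It fails at once if the eraser is pushed more than 30 mm from where it was (distance of eraser from where it was at the start of the episode above 0.03 m).
It also fails if it takes over 104 s, if anything falls off the work surface, if the arm or the gripper's body presses on something with over 40 N, if the wrist force passes 120 N, or if a joint passes its speed limit or range.

## Working session

There is one attempt and no reset: what is moved stays moved. The work goes in short steps, Python scripts to look and compute and a shell command to move; the robot and the scene stay as the last step left them, time stands still between calls to the robot, and variables do not carry over. Pictures are saved under pics/ and viewed, about 12 in all and at most 16, crops included, and the job is handed in when it is done.

```bash
mkdir -p pics; ls
python3 - <<'E'
from station import manip
import cv2,numpy as np
for n in("scene","top"):
    im=manip.snapshot(n); cv2.imwrite(f"pics/{n}0.png",im[:,:,::-1]); c=manip.camera_info(n)
    print(n,c["fx"],c["cx"],c["cy"],np.round(c["R"],3).tolist(),np.round(c["t"],3).tolist(), "pos",-np.array(c["R"]).T@np.array(c["t"]))
    cv2.imwrite(f"pics/{n}0b.png",cv2.resize(im[:,:,::-1],(800,600),interpolation=cv2.INTER_CUBIC))
print(manip.sense())
E
```

```text
pics
scene 374.49134778345564 255.2671741404384 188.73396595301472 [[-0.197, 0.98, 0.019], [0.538, 0.124, -0.834], [-0.82, -0.154, -0.552]] [0.11, -0.227, 1.6] pos [1.4553303  0.16646742 0.69134731]
top 377.58392464763654 261.7549051660461 192.71305947452416 [[0.012, -1.0, 0.006], [-0.997, -0.013, -0.075], [0.075, -0.005, -0.997]] [-0.021, 0.527, 1.48] pos [ 0.41370223 -0.00682274  1.51584088]
{'t': 0.1, 'q': array([-1.30649930e+00,  5.28388387e-01,  1.43378699e+00, -1.68886486e-05,
        1.18140056e+00, -1.78482526e-01]), 'qd': array([-0.00186246, -0.00070638, -0.00187626, -0.00055352, -0.00157342,
       -0.00048158]), 'tau': array([-1.64204089e-04, -4.43304706e+01, -1.78587949e+01, -1.89303373e-04,
        3.93427021e-03, -2.83220129e-05]), 'tcp_pos': array([ 0.26773471, -0.56440487,  0.40381773]), 'tool_rot': array([ 8.45120414e-01, -5.34575067e-01, -7.35906545e-04, -6.64718898e-04]), 'force': array([-0.24317   , -0.68842353, -0.0684087 ]), 'ft_torque': array([-0.04647708,  0.01687534, -0.01314114]), 'finger_gap': 1.0047042125899812}
```

View pics/top0b.png

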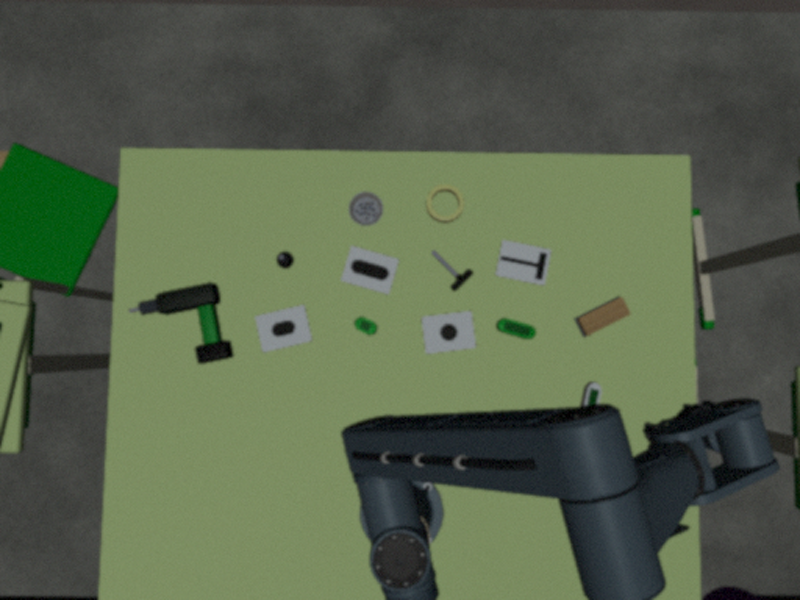

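View pics/scene0b.png

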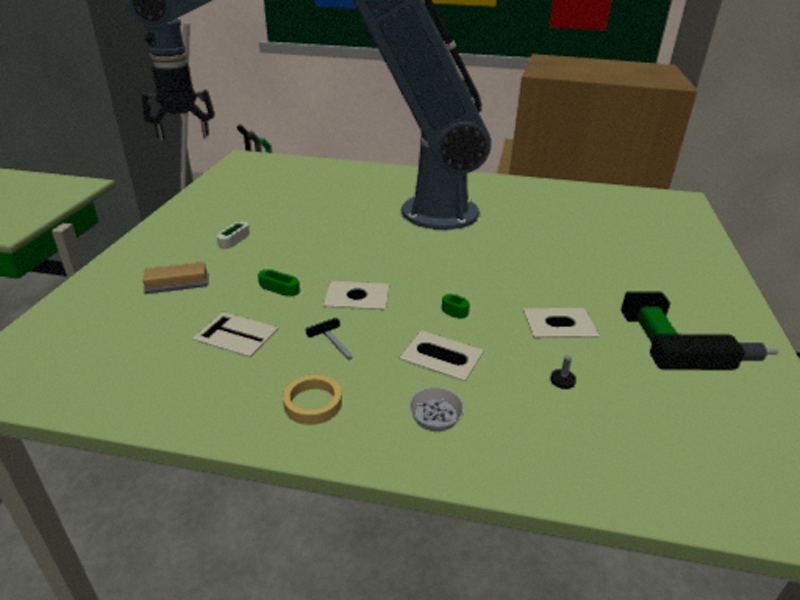

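The top view shows all four parts and boards. In 800x600 pixels the long shoe is at (516,328), the short shoe at (365,326), the foot at (285,260) and the key at (455,272). The boards are at (370,270) long, (284,329) short, (448,332) foot and (523,262) key. The white look-alike at (591,396) is to be left alone. Next I measure.

```bash
cat > h.py <<'E'
from station import manip
import cv2,numpy as np
def cast(cam,uv,z):
    c=manip.camera_info(cam); R=np.array(c["R"]);t=np.array(c["t"]); o=-R.T@t
    uv=np.atleast_2d(uv).astype(float)
    d=np.c_[(uv[:,0]-c["cx"])/c["fx"],(uv[:,1]-c["cy"])/c["fy"],np.ones(len(uv))]@R
    return (o+d*((z-o[2])/d[:,2])[:,None])[:,:2]
def proj(cam,X):
    c=manip.camera_info(cam); p=np.array(c["R"])@X+c["t"]; return p[0]/p[2]*c["fx"]+c["cx"],p[1]/p[2]*c["fy"]+c["cy"]
def masks(im):
    f=im.astype(int); h=cv2.cvtColor(im,cv2.COLOR_RGB2HSV).astype(int)
    return {"green":(h[...,0]>45)&(h[...,0]<75)&(h[...,1]>150)&(h[...,2]>30),
            "dark":f.max(2)<75,"grey":(h[...,1]<60)&(f.max(2)>90)&(f.max(2)<230),"nodesk":~((h[...,0]>30)&(h[...,0]<50)&(h[...,1]>60)&(f[...,1]>95)),
            "lowsat":h[...,1]<60}
def blob(cam,m,roi,z):
    """largest component in roi (x0,y0,x1,y1; native px): world centroid, long axis angle deg, axis extents"""
    k=np.zeros(m.shape,np.uint8); x0,y0,x1,y1=roi; k[y0:y1,x0:x1]=m[y0:y1,x0:x1]
    n,l,s,_=cv2.connectedComponentsWithStats(k,connectivity=8)
    if n<2: return None
    i=1+s[1:,4].argmax(); v,u=np.nonzero(l==i); w=cast(cam,np.c_[u,v],z)
    c=w.mean(0); r=cv2.minAreaRect((w*1000).astype(np.float32)); e,V=np.linalg.eigh(np.cov((w-c).T)); a=V[:,1]
    return np.round(c*1000,1),round(float(np.degrees(np.arctan2(a[1],a[0]))),1),len(u),np.round(r[0],1),np.round(r[1],1),round(r[2],1)
E
python3 - <<'E'
from h import *
S=.64
im=cv2.cvtColor(cv2.imread("pics/top0.png"),4); sc=cv2.cvtColor(cv2.imread("pics/scene0.png"),4)
T={"b_long":((370,270),32,.004),"b_short":((284,329),32,.004),"b_foot":((448,332),32,.004),"b_key":((523,262),33,.004),"long":((516,328),24,.028),"short":((365,326),18,.028),"foot":((285,260),14,.014),"key":((453,272),26,.008)}
M=masks(im);MS=masks(sc)
def roi(c,r): return [int((c[0]-r)*S),int((c[1]-r)*S),int((c[0]+r)*S),int((c[1]+r)*S)]
for n,(c,r,z) in T.items():
    for k in (("nodesk","dark") if n[0]=="b" else ("green",) if n in("long","short") else ("nodesk","dark")):
        print(n,k,blob("top",M[k],roi(c,r),z))
P={"b_long":((442,356),(42,24)),"b_short":((560,323),(40,18)),"b_foot":((357,295),(36,18)),"b_key":((236,334),(44,24)),"long":((279,282),(24,18)),"short":((456,306),(18,16)),"foot":((563,380),(16,11)),"key":((322,327),(19,11))}
for n,(c,r) in P.items():
    R=[int((c[0]-r[0])*S),int((c[1]-r[1])*S),int((c[0]+r[0])*S),int((c[1]+r[1])*S)]
    print("scene",n,blob("scene",MS["green" if n in("long","short") else "dark"],R,T[n][2]*(.5 if n[0]!="b" else 1)))
cr=im[150:260,150:390,::-1]; cv2.imwrite("pics/c1.png",cv2.resize(cr,(800,367),interpolation=cv2.INTER_NEAREST))
E
```

```text
b_long nodesk (array([608.8,  88.6]), 75.1, 828, array([608.6,  88.4]), array([135. , 100.7]), 74.7)
b_long dark (array([609.1,  89.1]), 74.4, 172, array([609.3,  89.3]), array([92. , 31.7]), 74.7)
b_short nodesk (array([455. , 307.1]), 104.0, 850, array([455.2, 307.2]), array([101. , 134.6]), 14.0)
b_short dark (array([455.2, 307.2]), 105.7, 95, array([454.6, 307.2]), array([32. , 47.9]), 1.6)
b_foot nodesk (array([ 450.5, -115.6]), 96.9, 850, array([ 450.8, -115.5]), array([101. , 135.5]), 7.8)
b_foot dark (array([ 450.9, -115.7]), 135.0, 75, array([ 450.9, -115.7]), array([33.9, 36.9]), 45.6)
b_key nodesk (array([ 633.3, -307.7]), 78.4, 824, array([ 633.6, -308. ]), array([136.1, 101.1]), 78.9)
b_key dark (array([ 628.8, -332.8]), 79.5, 93, array([ 620.7, -311.2]), array([ 60.1, 110.2]), 7.4)
long green (array([ 461.5, -284.3]), 75.0, 169, array([ 461.3, -284.4]), array([91.7, 30.4]), 74.7)
short green (array([464.2,  95.6]), 63.6, 79, array([464. ,  95.2]), array([51.2, 26.4]), 64.2)
foot nodesk (array([630.7, 305.8]), -140.0, 95, array([630.5, 306.1]), array([40.1, 39.6]), 46.4)
[... 394 characters left out ...]

scene b_short (array([454.5, 309. ]), 102.9, 97, array([454.6, 308.7]), array([26.7, 55.8]), 12.9)
scene b_foot (array([ 449.6, -115. ]), 141.3, 67, array([ 449.8, -114.5]), array([36.3, 40.1]), 13.1)
scene b_key (array([ 628.4, -328. ]), 79.4, 120, array([ 619.8, -310.3]), array([ 64.5, 116.1]), 5.0)
scene long (array([ 457.7, -286.1]), 56.5, 316, array([ 456.6, -287.1]), array([122.2,  69.4]), 73.7)
scene short (array([460.6,  96.5]), -164.0, 213, array([460.3,  97.2]), array([83.8, 51.7]), 7.8)
scene foot (array([633.9, 308.4]), 168.5, 165, array([632.3, 307.4]), array([40.2, 53.8]), 87.3)
scene key (array([ 579.7, -148.7]), 139.4, 141, array([ 582.5, -145.9]), array([39.8, 72.3]), 43.6)
```

View pics/c1.png

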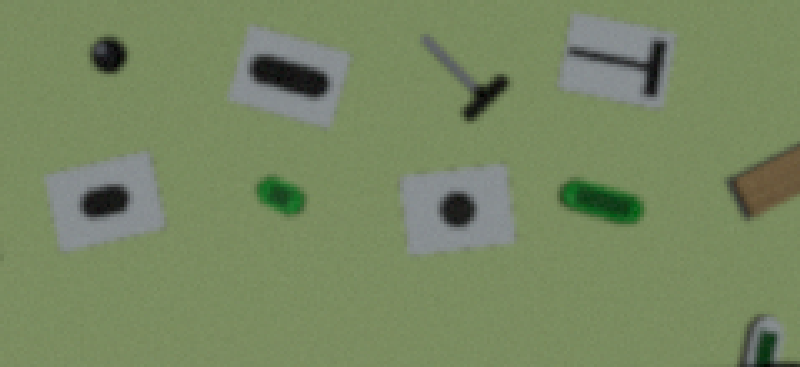

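The crop matches the numbers, and the two views agree within 2-3 mm. I'll start with the long shoe: hover over it, with jaw yaw -15° (now -64.7°).

```bash
python3 -m jog '[[[32,47,-17,8.3],[32,47,-17,8.3],[32,47,-17,8.3],[32,47,-17,8.3],[32,46,-18,8.3],[33,46,-18,8.2],[0,0,0,0],[0,0,0,0]]]' 100 60
```

```text
t: 1.1
tcp_pos: [0.461, -0.2848, 0.3006]
tool_rot: [0.992, -0.13, -0.0, 0.0]
force: [-0.9, 0.5, -0.5]
finger_gap: 1.003
```

```bash
python3 -m jog '[[[0,0,-30,0],[0,0,-30,0],[0,0,-25,0],[0,0,-20,0],[0,0,-12,0],[0,0,-6,0],[0,0,0,0],[0,0,0,0]]]' && python3 -m jog '[[[0,0,0,0],[0,0,0,0],[0,0,0,0],[0,0,0,0],[0,0,0,0],[0,0,0,0],[0,0,0,0],[0,0,0,0]]]' 0 60 && python3 -m jog '[[[0,0,0,0],[0,0,0,0],[0,0,10,0],[0,0,20,0],[0,0,30,0],[0,0,30,0],[0,0,10,0],[0,0,0,0]]]'
```

```text
t: 2.1
tcp_pos: [0.461, -0.285, 0.1784]
tool_rot: [0.992, -0.13, 0.001, 0.0]
force: [-0.3, -0.5, 0.2]
finger_gap: 1.001
t: 3.1
tcp_pos: [0.461, -0.2848, 0.1782]
tool_rot: [0.992, -0.13, 0.0, 0.0]
force: [0.9, 0.3, 5.9]
finger_gap: 0.408
t: 4.1
tcp_pos: [0.4608, -0.2846, 0.278]
tool_rot: [0.992, -0.13, 0.0, 0.0]
force: [-1.0, -0.3, -0.4]
finger_gap: 0.408
```

```bash
python3 -m jog '[[[18,47,0,0],[19,47,0,0],[18,47,0,0],[19,47,0,0],[18,47,0,0],[19,47,0,0],[18,46,0,0],[19,46,0,0]]]' && python3 -m jog '[[[0,0,0,0],[0,0,0,0],[0,0,-20,0],[0,0,-25,0],[0,0,-25,0],[0,0,-15,0],[0,0,-6,0],[0,0,-3,0]]]'
```

```text
t: 5.1
tcp_pos: [0.6087, 0.0909, 0.2757]
tool_rot: [0.992, -0.13, -0.002, 0.0]
force: [0.8, -0.4, -1.7]
finger_gap: 0.412
t: 6.1
tcp_pos: [0.609, 0.0889, 0.1838]
tool_rot: [0.991, -0.13, 0.0, -0.0]
force: [-0.8, 1.1, -1.4]
finger_gap: 0.41
```

```bash
python3 -m jog '[[[0,0,-1.5,0],[0,0,0,0],[0,0,0,0],[0,0,0,0],[0,0,0,0],[0,0,0,0],[0,0,0,0],[0,0,0,0]]]' && python3 -m jog '[[[0,0,0,0],[0,0,0,0],[0,0,0,0],[0,0,0,0],[0,0,10,0],[0,0,20,0],[0,0,30,0],[0,0,37,0]]]' 100 && python3 -m jog '[[[-36,1,0,-5.5],[-36,2,0,-5.5],[-37,2,0,0],[-36,1,0,0],[0,0,0,0],[0,0,0,0],[0,0,-25,0],[0,0,-25,0]]]' && python3 -m jog '[[[0,0,-25,0],[0,0,-15,0],[0,0,-9,0],[0,0,-3,0],[0,0,0,0],[0,0,0,0],[0,0,0,0],[0,0,0,0]]]'
python3 - <<'E'
from h import *
im=manip.snapshot("scene"); cv2.imwrite("pics/s1.png",cv2.resize(im[150:280,120:400,::-1],(800,371),interpolation=cv2.INTER_CUBIC))
E
```

```text
t: 7.1
tcp_pos: [0.6088, 0.0893, 0.1822]
tool_rot: [0.992, -0.13, -0.0, -0.0]
force: [-0.6, 0.3, -0.0]
finger_gap: 0.409
t: 8.1
tcp_pos: [0.6087, 0.0893, 0.2811]
tool_rot: [0.992, -0.13, 0.0, -0.0]
force: [-0.4, 0.5, -0.6]
finger_gap: 0.998
t: 9.1
tcp_pos: [0.466, 0.0951, 0.2294]
tool_rot: [0.974, -0.224, 0.002, -0.0]
force: [0.1, -1.3, -0.3]
finger_gap: 1.002
t: 10.1
tcp_pos: [0.4639, 0.0953, 0.1775]
tool_rot: [0.975, -0.224, 0.0, -0.0]
force: [-0.6, -0.5, -1.0]
finger_gap: 1.003
```

View pics/s1.png

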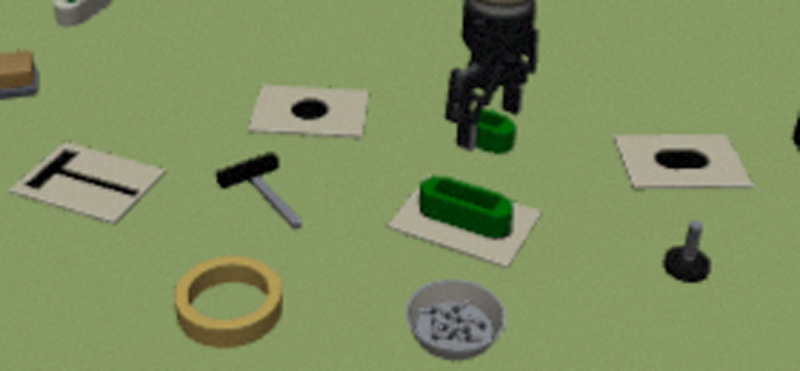

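The long shoe sits flat on its board at (466,207) in the crop, and the jaws straddle the short shoe at (494,131). Next I grasp it and carry it over.

```bash
python3 -m jog '[[[0,0,0,0],[0,0,0,0],[0,0,0,0],[0,0,0,0],[0,0,0,0],[0,0,0,0],[0,0,0,0],[0,0,0,0]]]' 0 60 && python3 -m jog '[[[0,0,10,0],[0,0,25,0],[0,0,25,0],[-1,35,20,6.5],[-2,35,0,6.5],[-1,36,0,6.5],[-2,35,0,6.5],[-1,36,0,7]]]' && python3 -m jog '[[[-2,35,0,7],[0,0,0,0],[0,0,0,0],[0,0,-20,0],[0,0,-25,0],[0,0,-18,0],[0,0,-8,0],[0,0,-4,0]]]'&& python3 -m jog '[[[0,0,0,0],[0,0,0,0],[0,0,0,0],[0,0,0,0],[0,0,0,0],[0,0,0,0],[0,0,0,0],[0,0,0,0]]]'
```

```text
t: 11.15
tcp_pos: [0.4638, 0.0953, 0.1774]
tool_rot: [0.975, -0.224, 0.0, -0.0]
force: [-0.8, 0.4, 4.3]
finger_gap: 0.406
t: 12.15
tcp_pos: [0.4564, 0.2734, 0.2574]
tool_rot: [0.998, 0.064, -0.0, 0.0]
force: [1.0, -0.1, -0.6]
finger_gap: 0.409
t: 13.15
tcp_pos: [0.455, 0.307, 0.1819]
tool_rot: [0.993, 0.122, -0.0, 0.0]
force: [-0.2, 0.7, -0.2]
finger_gap: 0.411
t: 14.15
tcp_pos: [0.4548, 0.3073, 0.1822]
tool_rot: [0.992, 0.122, -0.0, -0.0]
force: [-0.3, -0.2, -0.8]
finger_gap: 0.409
```

```bash
python3 -m jog '[[[0,0,0,0],[0,0,0,0],[0,0,0,0],[0,0,0,0],[0,0,15,0],[0,0,25,0],[0,0,30,0],[0,0,30,0]]]' 100 && python3 -m jog '[[[44,0,0,0],[44,0,0,0],[44,-1,0,0],[44,-1,0,0],[0,0,0,0],[0,0,0,0],[0,0,-20,0],[0,0,-20,0]]]' && python3 -m jog '[[[0,0,-20,0],[0,0,-15,0],[0,0,-10,0],[0,0,-4,0],[0,0,0,0],[0,0,0,0],[0,0,0,0],[0,0,0,0]]]'
python3 - <<'E'
from h import *
im=manip.snapshot("scene"); cv2.imwrite("pics/s2.png",cv2.resize(im[160:280,220:420,::-1],(800,480),interpolation=cv2.INTER_CUBIC))
E
```

```text
t: 15.15
tcp_pos: [0.4547, 0.3073, 0.2841]
tool_rot: [0.992, 0.122, 0.0, -0.0]
force: [0.8, -0.5, -0.1]
finger_gap: 1.002
t: 16.15
tcp_pos: [0.6295, 0.3055, 0.2408]
tool_rot: [0.992, 0.123, -0.001, 0.0]
force: [0.3, -0.6, -0.2]
finger_gap: 1.002
t: 17.15
tcp_pos: [0.6309, 0.3054, 0.1937]
tool_rot: [0.992, 0.123, 0.0, -0.0]
force: [1.6, 0.4, -0.7]
finger_gap: 1.0
```

View pics/s2.png

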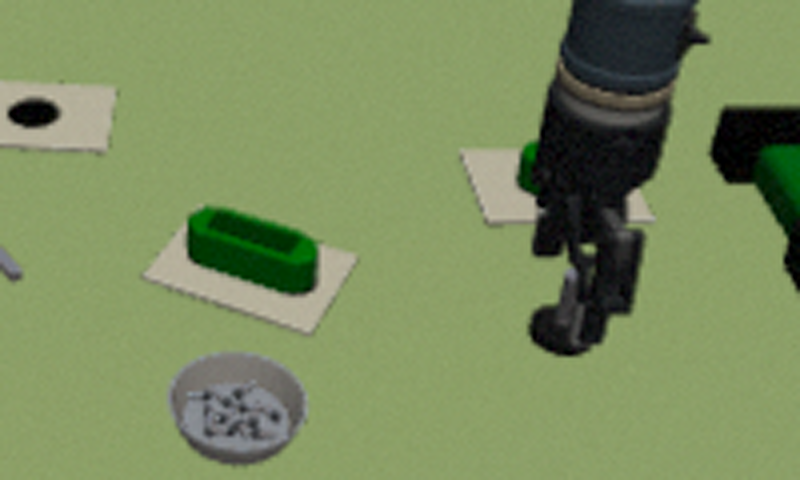

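The stud stands between the open fingers (crop (570,300)), so I close and carry the foot to its board.

```bash
python3 -m jog '[[[0,0,0,0],[0,0,0,0],[0,0,0,0],[0,0,0,0],[0,0,0,0],[0,0,0,0],[0,0,0,0],[0,0,0,0]]]' 0 60 && python3 -m jog '[[[0,0,10,0],[0,0,25,0],[0,0,30,0],[0,0,25,0],[-18,-42,0,0],[-18,-42,0,0],[-18,-42,0,0],[-18,-42,0,0]]]' && python3 -m jog '[[[-18,-42,0,0],[-18,-42,0,0],[-18,-42,0,0],[-18,-42,0,0],[-18,-42,0,0],[-18,-42,0,0],[0,0,0,0],[0,0,0,0]]]'
python3 - <<'E'
from h import *
for n in("scene","top"):
    im=manip.snapshot(n); cv2.imwrite(f"pics/{n}3.png",im[:,:,::-1])
im=cv2.imread("pics/scene3.png"); cv2.imwrite("pics/s3.png",cv2.resize(im[110:250,150:400],(800,448),interpolation=cv2.INTER_CUBIC))
E
```

```text
t: 18.2
tcp_pos: [0.6309, 0.3053, 0.1933]
tool_rot: [0.992, 0.122, 0.0, -0.0]
force: [0.1, -0.1, 1.2]
finger_gap: 0.121
t: 19.2
tcp_pos: [0.5581, 0.1362, 0.2838]
tool_rot: [0.992, 0.123, 0.0, 0.0]
force: [0.1, -0.1, -0.9]
finger_gap: 0.118
t: 20.2
tcp_pos: [0.4509, -0.1146, 0.2836]
tool_rot: [0.993, 0.122, 0.0, -0.0]
force: [-0.2, 0.6, -0.4]
finger_gap: 0.119
```

View pics/s3.png

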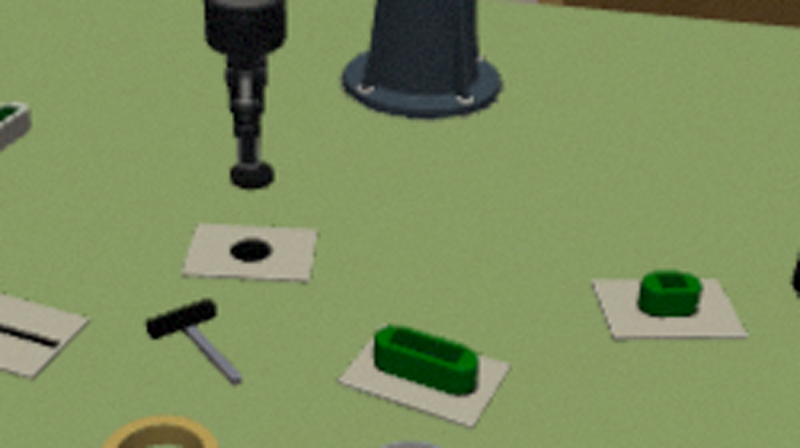

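The foot hangs upright above its disc, with its base at (252,176) and the outline at (251,250). The short shoe sits on its board. I lower the foot and release it.

```bash
python3 -m jog '[[[0,-1,-20,0],[0,0,-20,0],[0,0,-20,0],[0,0,-14,0],[0,0,-7,0],[0,0,-4,0],[0,0,0,0],[0,0,0,0]]]' && python3 -m jog '[[[0,0,-0.7,0],[0,0,0,0],[0,0,0,0],[0,0,0,0],[0,0,0,0],[0,0,0,0],[0,0,0,0],[0,0,0,0]]]' && python3 -m jog '[[[0,0,0,0],[0,0,0,0],[0,0,0,0],[0,0,0,0],[0,0,15,0],[0,0,25,0],[0,0,30,0],[0,0,15,0]]]' 100
```

```text
t: 21.3
tcp_pos: [0.4509, -0.1158, 0.1986]
tool_rot: [0.992, 0.122, 0.0, 0.0]
force: [0.2, 0.0, -0.6]
finger_gap: 0.122
t: 22.3
tcp_pos: [0.4508, -0.1157, 0.1975]
tool_rot: [0.992, 0.122, -0.0, -0.0]
force: [0.0, -0.2, -0.0]
finger_gap: 0.119
t: 23.3
tcp_pos: [0.4509, -0.1157, 0.2849]
tool_rot: [0.992, 0.123, 0.001, 0.001]
force: [-0.8, 0.2, 0.3]
finger_gap: 1.003
```

```bash
python3 -m jog '[[[28,1,0,-9.7],[28,0,0,-9.7],[28,1,0,-9.7],[28,0,0,-9.7],[28,0,0,-9.7],[28,0,0,-9.7],[0,0,0,0],[0,0,0,0]]]' && python3 -m jog '[[[0,0,-25,0],[0,0,-30,0],[0,0,-25,0],[0,0,-17,0],[0,0,-8,0],[0,0,-4,0],[0,0,0,0],[0,0,0,0]]]' && python3 -m jog '[[[0,0,0,0],[0,0,0,0],[0,0,0,0],[0,0,0,0],[0,0,0,0],[0,0,0,0],[0,0,0,0],[0,0,0,0]]]' 0 60 && python3 -m jog '[[[0,0,5,0],[0,0,10,0],[0,0,20,0],[0,0,25,0],[0,0,20,0],[0,0,20,0],[0,0,0,0],[0,0,0,0]]]'
python3 - <<'E'
from h import *
for n in("scene","top"):
    im=manip.snapshot(n); cv2.imwrite(f"pics/{n}4.png",im[:,:,::-1])
im=cv2.imread("pics/scene4.png"); cv2.imwrite("pics/s4.png",cv2.resize(im[110:270,100:350],(800,512),interpolation=cv2.INTER_CUBIC))
E
```

```text
t: 24.3
tcp_pos: [0.6177, -0.1134, 0.2828]
tool_rot: [0.927, -0.375, -0.001, 0.0]
force: [0.1, -0.0, -0.7]
finger_gap: 0.997
t: 25.3
tcp_pos: [0.6191, -0.1138, 0.1742]
tool_rot: [0.927, -0.376, 0.001, -0.0]
force: [-0.8, -0.5, 1.3]
finger_gap: 0.999
t: 26.3
tcp_pos: [0.619, -0.1137, 0.174]
tool_rot: [0.927, -0.376, 0.0, -0.0]
force: [-0.1, 1.3, 5.8]
finger_gap: 0.093
t: 27.3
tcp_pos: [0.6185, -0.1136, 0.2734]
tool_rot: [0.927, -0.376, -0.0, 0.0]
force: [-0.1, 0.5, -0.3]
finger_gap: 0.089
```

View pics/s4.png

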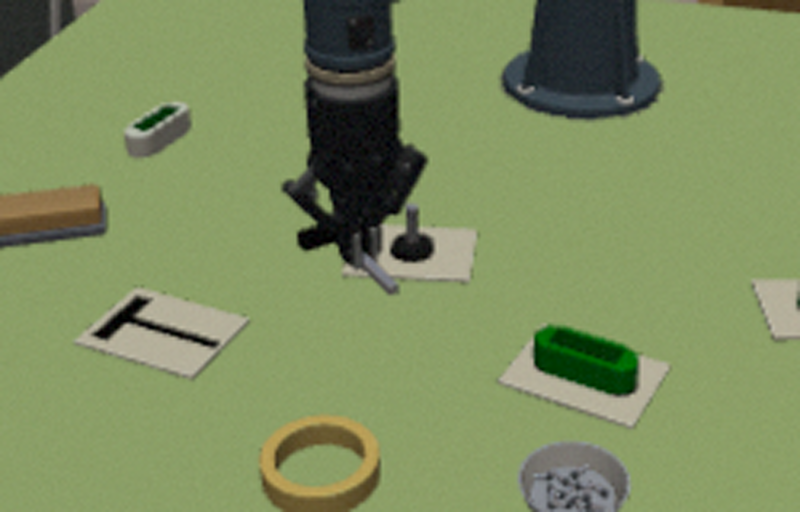

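The key is held level. I turn it +33° and carry it to its board.

```bash
python3 -m jog '[[[3,-32,0,5.5],[2,-32,0,5.5],[3,-33,0,5.5],[2,-32,0,5.5],[3,-33,0,5.4],[2,-32,0,5.4],[0,0,0,0],[0,0,0,0]]]' && python3 -m jog '[[[0,0,-20,0],[0,0,-25,0],[0,0,-20,0],[0,0,-14,0],[0,0,-8,0],[0,0,-4,0],[0,0,0,0],[0,0,0,0]]]'
python3 - <<'E'
from h import *
for n in("scene","top"):
    im=manip.snapshot(n); cv2.imwrite(f"pics/{n}5.png",im[:,:,::-1])
im=cv2.imread("pics/scene5.png"); cv2.imwrite("pics/s5.png",cv2.resize(im[130:270,90:270],(720,560),interpolation=cv2.INTER_CUBIC))
E
```

```text
t: 28.4
tcp_pos: [0.6333, -0.3071, 0.2723]
tool_rot: [0.995, -0.099, -0.001, -0.001]
force: [-0.3, 0.5, -0.1]
finger_gap: 0.095
t: 29.4
tcp_pos: [0.6341, -0.3079, 0.1833]
tool_rot: [0.995, -0.099, 0.001, 0.0]
force: [0.1, 0.3, -0.8]
finger_gap: 0.095
```

View pics/s5.png

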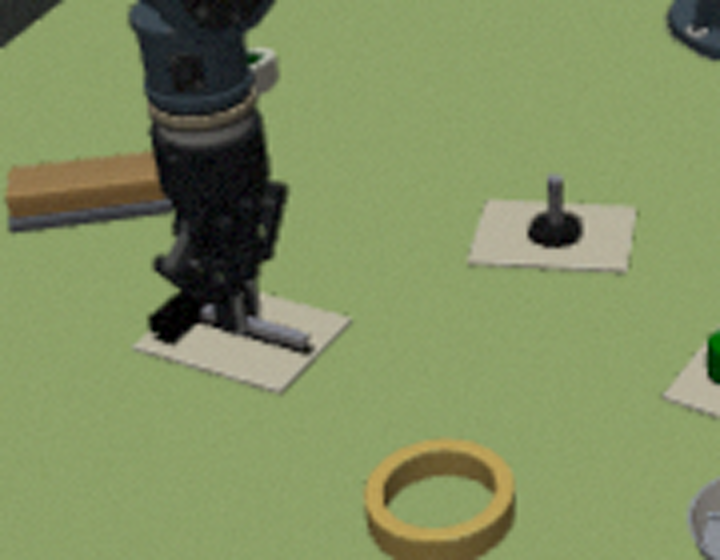

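The key's handle is over the handle of its outline, about 5 mm up. I lower it, release it and back off.

```bash
python3 -m jog '[[[0,0,-3,0],[0,0,-1.5,0],[0,0,0,0],[0,0,0,0],[0,0,0,0],[0,0,0,0],[0,0,0,0],[0,0,0,0]]]' && python3 -m jog '[[[0,0,0,0],[0,0,0,0],[0,0,0,0],[0,0,0,0],[0,0,0,0],[0,0,15,0],[0,0,25,0],[0,0,40,0]]]' 100 && python3 -m jog '[[[0,0,50,0],[0,0,50,0],[-40,-20,20,0],[-50,-40,20,0],[-50,-40,0,0],[-50,-40,0,0],[-50,-40,0,0],[0,0,0,0]]]' && python3 -m jog '[[[-40,-40,0,0],[-40,-40,0,0],[-40,-30,0,0],[0,0,0,0],[0,0,0,0],[0,0,0,0],[0,0,0,0],[0,0,0,0]]]'
python3 - <<'E'
from h import *
for n in("scene","top"):
    im=manip.snapshot(n); cv2.imwrite(f"pics/{n}6.png",im[:,:,::-1])
M=masks(cv2.cvtColor(cv2.imread("pics/top6.png"),4)); S=.64
roi=lambda c,r:[int((c[0]-r)*S),int((c[1]-r)*S),int((c[0]+r)*S),int((c[1]+r)*S)]
for n,c,r,k,z in [("long",(370,270),30,"green",.032),("short",(284,329),26,"green",.032),("foot",(448,332),20,"dark",.018),("key handle",(543,264),22,"dark",.018)]: print(n,blob("top",M[k],roi(c,r),z))
a=cv2.imread("pics/scene6.png"); cv2.imwrite("pics/s6.png",cv2.resize(a[110:290,90:410],(800,450),interpolation=cv2.INTER_CUBIC))
a=cv2.imread("pics/top6.png"); cv2.imwrite("pics/t6.png",cv2.resize(a[110:270,60:420],(800,356),interpolation=cv2.INTER_CUBIC))
E
```

```text
t: 30.5
tcp_pos: [0.6338, -0.3077, 0.1781]
tool_rot: [0.995, -0.099, -0.0, -0.0]
force: [-0.5, 0.2, 2.2]
finger_gap: 0.093
t: 31.5
tcp_pos: [0.6334, -0.3074, 0.2584]
tool_rot: [0.995, -0.099, -0.001, -0.001]
force: [-0.3, -0.4, 0.1]
finger_gap: 1.0
t: 32.5
tcp_pos: [0.3972, -0.4851, 0.398]
tool_rot: [0.995, -0.102, 0.0, 0.001]
force: [0.2, 0.1, 0.3]
finger_gap: 1.001
t: 33.5
tcp_pos: [0.2816, -0.5916, 0.3968]
tool_rot: [0.995, -0.098, 0.0, 0.0]
force: [-0.5, -0.8, -0.2]
finger_gap: 1.0
long (array([608.,  88.]), 73.5, 159, array([607.7,  87.5]), array([89.1, 29.7]), 73.9)
short (array([455. , 304.4]), 101.4, 87, array([455.8, 303.4]), array([27.4, 50.9]), 0.7)
foot (array([ 450.5, -113.5]), 106.7, 78, array([ 449.6, -113.7]), array([35.6, 35.8]), 0.7)
key handle (array([ 623.8, -351.8]), 168.5, 85, array([ 623.4, -350. ]), array([23.5, 66.7]), 78.5)
```

View pics/s6.png

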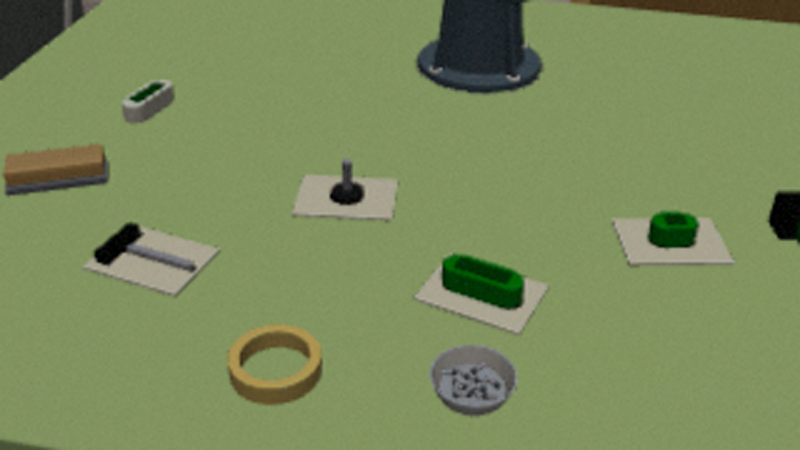

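View pics/t6.png

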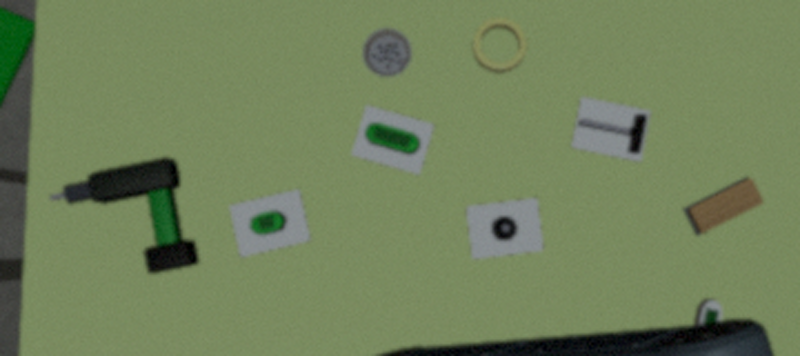

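All four parts lie flat on their boards, each within about 3 mm of its mark, and the bystanders look unmoved. I hand in.

```bash
python3 -c "
from station import manip
print(manip.sign_off())"
```

```text
the job is handed in; nothing more can be done
None
```

All four parts are back on their own boards, and I handed the job in at about 33.6 s on the robot's clock. The gripper is open and well clear of everything.

The last top view gave these positions against each outline:

| Part | Distance from outline centre | Angle to outline |
|---|---|---|
| Long shoe | about 2 mm | within about 1° |
| Short shoe | about 3 mm | within about 3° |
| Levelling foot | about 2 mm (upright) | not needed |
| Key | about 1.5 mm (handle over the outline's handle) | within about 1° |

The key's centre is worked out from its handle position. Flatness was judged by eye in the last pictures, not measured. By eye too, the screw dish, tape roll, driver, eraser and the white look-alike shoe are where they were. No check failed or disagreed beyond 2–3 mm of camera error.

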